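Scoop walnuts with the hanging scoop

TASK

Lift the scoop off its hook, scoop walnuts out of the crate with it and tip at least three of them into the bowl, never touching the walnuts with the fingers. Then stand the emptied scoop upright on the worktop and let go of it. All other walnuts must end up in the crate or bowl, none spilled, and leave the mug, the jar and the pepper mill where they stand.

Things in the scene. Friction and masses are not known exactly. Their poses are not given: they have to be found in the camera images.
- scoop: Steel scoop, upright wooden handle, 190 mm tall, about 160 g, hung on the hook. Origin: centre of the pan's flat underside; x from the open end to the back, z up the handle. Pan 76 mm long (x), 80 wide (y), all 3 mm thick; sides 30, back 36 high; open at -x (towards the robot as it hangs). A thin neck joins the back wall to the handle. It stands stably on its underside.
- scoop_slot (a point): Centre of the slot in the scoop's handle, 164 mm above the underside, at scoop x = +12 mm. The handle is a straight bar 20 mm thick (x), 30 wide (y, flat sides to pinch), from 98 to 190 mm above the underside. The slot goes through along x: 18 mm wide, from 146 to 182 mm; the scoop hangs by it, free to swing sideways.
- scoop_lip (a point): Middle of the lower edge of the scoop's open end, scoop x = -38 mm, z = 0.
- stand: Steel hook stand, fixed. Origin on the worktop under the hook's resting place. An 8 mm round rod runs level along the stand's x, from a post at x = +80 mm (18 mm thick, top at the rod) to x = -20 mm, where it turns straight up (top 17 mm above the rod's axis). Base 100 x 110 x 12 mm about x = +80 mm. To come off, the scoop must rise 15 to 27 mm, then leave along the stand's -x.
- hook (a point): On the rod's axis at the resting place, 213 mm above the worktop; the top of the scoop's slot rests on the rod here (the scoop's underside is then 35 mm above the worktop).
- crate: Open wooden crate of walnuts, fixed, 230 mm (x) by 166 mm (y), 75 high, walls 8 mm. Origin: centre of the underside, z up. Inside, the -x end (robot's side) is a 45 degree ramp: from the floor at x = -60 mm to x = -107 mm, 47 mm higher. The walnuts start in two rows on the floor next to the ramp; the floor from about x = +5 to +107 mm starts clear.
- crate_floor (a point): Centre of the crate's inner floor, 18 mm above the worktop.
- bowl: Loose round white ceramic bowl, 600 g, 170 mm across the mouth, 70 mm high, wall 5 mm. Origin: centre of the underside.
- bowl_rim (a point): Centre of the bowl's mouth, 70 mm above the worktop.
- mug: White mug standing by, 80 mm across, 95 mm high; to be left alone. Origin: centre of the underside.
- jar: Glass jar standing by, 72 mm across, 110 mm high; to be left alone. Origin: centre of the underside.
- mill: Dark wooden pepper mill standing by, 52 mm across, 160 mm high; to be left alone. Origin: centre of the underside.
- nut0: One of the eight alike walnuts, 30 mm round, about 14 g, lying in the crate at the start; it rolls easily. Origin: its centre.
- nut1: One of the eight alike walnuts, 30 mm round, about 14 g, lying in the crate at the start; it rolls easily. Origin: its centre.
- nut2: One of the eight alike walnuts, 30 mm round, about 14 g, lying in the crate at the start; it rolls easily. Origin: its centre.
- nut3: One of the eight alike walnuts, 30 mm round, about 14 g, lying in the crate at the start; it rolls easily. Origin: its centre.
- nut4: One of the eight alike walnuts, 30 mm round, about 14 g, lying in the crate at the start; it rolls easily. Origin: its centre.
- nut5: One of the eight alike walnuts, 30 mm round, about 14 g, lying in the crate at the start; it rolls easily. Origin: its centre.
- nut6: One of the eight alike walnuts, 30 mm round, about 14 g, lying in the crate at the start; it rolls easily. Origin: its centre.
- nut7: One of the eight alike walnuts, 30 mm round, about 14 g, lying in the crate at the start; it rolls easily. Origin: its centre.

How it is judged:
By the outcome, as a careful person would: the job done as asked, in the order asked, and still so for the second after the job is handed in, with the robot touching nothing.
It also fails if it takes over 64 s, if anything falls off the work surface, if the arm or the gripper's body presses on something with over 40 N, if the wrist force passes 120 N, or if a joint passes its speed limit or range.

ROBOT

A 6-joint arm with a two-finger parallel gripper is mounted at the origin on the work surface. World frame = base frame: x ahead of the robot, y to its left, z up, the work surface at z = 0. Lengths are in mm, angles in rad, forces in N, time in s.
With the tool pointing down it reaches from about 275 to 750 mm from the base axis. Payload 10.2 kg.
Tool frame: the origin (TCP) lies midway between the tips of the shut fingers; the grasp point (between the pads) lies 19 mm behind it; z points along the fingers, y is the line along which they close (so a half turn about z gives the same grasp; the last joint's range is limited). The gripper opens to 85 mm and grips with 20 to 120 N. Pads are 22 mm wide; open, the fingers measure 114 mm over their backs; the gripper's body (76 mm by 85 mm) begins 54 mm behind the grasp point. The pads swing forward as they close: fully open they stand 13 mm farther back than shut.
Start: joints at [0.905, 0.313, 1.498, -0, 1.331, -0.223], TCP at [224.96, 474.367, 195.994] pointing down, gripper open.
Joint ranges: [-2.94, 2.94], [-0.97, 2.17], [0.19, 2.56], [-1.23, 4.37], [0.02, 3.11], [-2.88, 2.88]. Speed limits (rad/s): [2.39, 2.39, 3.01, 3.14, 3.14, 3.14].

INTERFACE

Orientations are given as a unit quaternion [w, x, y, z].
In Python, from rig import ctrl, capture, camera_info gives the robot as it stands.
- The arm moves only by the tool apply_moves, never from a script. Its argument "targets" is a list of rows, each a list of 3 entries, a list of its own where there are three numbers: the finger opening in mm, from 0 to 85.4, then the shift along the world's x, y, z in mm, then the turn, a rotation vector about the world's x, y, z in degrees. In form: [[grip, [dx, dy, dz], [rx, ry, rz]], ...]. A call has 1 to 20 rows; each row is the pose to reach, as a shift and turn from the pose commanded when the call began; what a row does not reach only later rows make up. A row lasts 1/10 s, in which the tool goes at most 50 mm and 8.59 degrees, less where a joint would pass 70% of its speed; a pose out of reach is approached as far as the arm can. A call with a gripper value outside its range is refused whole. The fingers move at their own pace and stop on an object; "squeeze" is the grip in N (left out, the last holds). Time passes only in rows, so rows that repeat a pose let the fingers close. It gives the time, the measured TCP pose, the force, the opening and the grip force at its end, in the units of the state.
- ctrl.sense(): the state, without advancing time (a new reading comes with each control period).
- capture(name): name is "scene" or "top"; returns (picture, depth): 384x512x3 uint8, blue, green, red; 384x512 float32, mm along the optical axis (not along the pixel's ray), 0 where there is no reading.
- camera_info(name): a dict with "vfov" (degrees; the focal length in pixels is half the picture's height over the tangent of half this angle, whatever the lens; pixels are square), "cx", "cy" (the principal point, pixels), "extrinsics" (4x4, takes a point from camera to world coordinates). Camera axes: x right, y down, z forward; pixel columns grow to the right and rows downward; lengths in mm; the calibration is good to about 2 mm. A picture is of the moment at which its call begins. camera_info takes no time and is no camera call.
- ctrl.finish_job(): hands the job in; it is judged then, once.
The state is a dict: "time_s": time; "joints": joint angles; "dq": joint speeds; "tau": joint torques, N m; "eef_pos": TCP position; "ee_rot": TCP orientation; "force": force on the tool from outside, world axes, zero at the start; "wrist_torque": the same for the moment, N m; "grip_width": opening from 0.0 (shut) to 1.0 (fully open); "grip_force": force on a finger pad.
Only numpy, scipy, OpenCV 4.12 (cv2) and the standard library are available. Lean on these libraries where they do the work, as an engineer would, in place of code of your own. Each camera call takes 0.05 s, during which the arm holds its last target. There are 200 camera calls.

## Working session

There is one attempt and no reset: what is moved stays moved. The work goes in short steps, Python scripts to look and compute and a tool call to move; the robot and the scene stay as the last step left them, time stands still between calls to the robot, and variables do not carry over. Pictures are saved under pics/ and viewed, at most 10 in all, crops included, and the job is handed in when it is done.

Besides the shell and the picture viewer there is one more tool, called after "Emit:" as name(argument=value, ...) on one line, values as JSON. apply_moves: Moves the arm, as the interface text tells. Its arguments: {"type":"object","properties":{"targets":{"type":"array","items":{"type":"array"}},"squeeze":{"type":"number"}},"required":["targets"]}

```bash
mkdir -p pics; ls
python3 - <<'E'
from rig import ctrl,capture,camera_info
import cv2,numpy as np
for n in("scene","top"):
    i,d=capture(n); cv2.imwrite(f"pics/{n}0.png",i); np.savez(f"{n}0.npz",i=i,d=d); print(n,camera_info(n))
print(ctrl.sense())
E
```

```text
pics
scene {'vfov': 46.991110514690796, 'cx': 254.63597670624145, 'cy': 187.73301476969507, 'extrinsics': array([[ 7.35486439e-01,  5.70004116e-01, -3.66271766e-01,
         1.09672579e+03],
       [ 6.77537232e-01, -6.20133621e-01,  3.95446067e-01,
        -4.86935379e+02],
       [-1.73155099e-03, -5.39007978e-01, -8.42298879e-01,
         1.20449992e+03],
       [ 0.00000000e+00,  0.00000000e+00,  0.00000000e+00,
         1.00000000e+00]])}
top {'vfov': 53.32802320490625, 'cx': 256.29413995312376, 'cy': 192.917792805497, 'extrinsics': array([[-7.01524545e-03, -9.97331591e-01,  7.26669418e-02,
         5.70823890e+02],
       [-9.99550590e-01,  4.87577580e-03, -2.95777892e-02,
         1.80742431e+01],
       [ 2.91445558e-02, -7.28417800e-02, -9.96917584e-01,
         1.22058285e+03],
       [ 0.00000000e+00,  0.00000000e+00,  0.00000000e+00,
         1.00000000e+00]])}
{'time_s': 0.1, 'joints': array([ 9.04596257e-01,  3.13383168e-01,  1.49835233e+00, -3.12915019e-05,
        1.33101281e+00, -2.23364016e-01]), 'dq': array([-0.00138826, -0.00263168, -0.00204955, -0.00153739,  0.00149154,
        0.00067069]), 'tau': array([ 1.96279638e-03, -4.12905622e+01, -2.60141677e+01, -2.16987009e-04,
        3.08582014e-03,  2.65085225e-05]), 'eef_pos': array([224.79431233, 474.13843171, 195.50120121]), 'ee_rot': array([-2.34900060e-04,  2.19609582e-01,  9.75587668e-01, -5.28147394e-04]), 'force': array([-0.33277222,  0.07341043,  0.14996964]), 'wrist_torque': array([ 0.01743383, -0.01926015,  0.02592081]), 'grip_force': 0.0, 'grip_width': 0.998282275509095}
```

View pics/scene0.png

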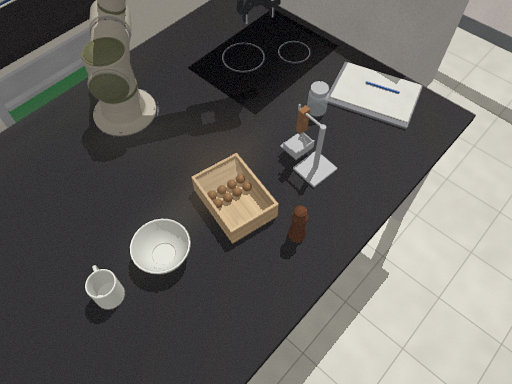

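View pics/top0.png

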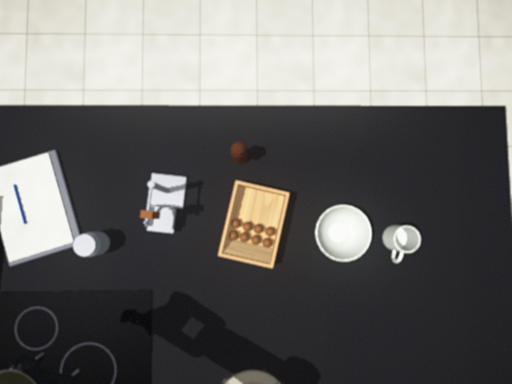

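```bash
cat > h.py <<'E'
import numpy as np,cv2
from rig import ctrl,capture,camera_info
def cloud(n,i=None,d=None):
    if d is None: i,d=capture(n)
    c=camera_info(n);f=192/np.tan(np.radians(c['vfov']/2))
    v,u=np.mgrid[:384,:512]
    P=np.stack([(u-c['cx'])/f*d,(v-c['cy'])/f*d,d],-1)
    W=P@c['extrinsics'][:3,:3].T+c['extrinsics'][:3,3]
    W[d<=0]=np.nan
    return i,W
def sel(W,x,y,z):
    m=(W[...,0]>x[0])&(W[...,0]<x[1])&(W[...,1]>y[0])&(W[...,1]<y[1])&(W[...,2]>z[0])&(W[...,2]<z[1])
    return W[m]
def rect(p): return cv2.minAreaRect(p[:,:2].astype(np.float32))
def circ(p):
    A=np.c_[2*p[:,:2],np.ones(len(p))];s=np.linalg.lstsq(A,(p[:,:2]**2).sum(1),rcond=None)[0]
    return s[:2],np.sqrt(s[2]+s[0]**2+s[1]**2)
E
python3 - <<'E'
from h import *
np.set_printoptions(precision=1,suppress=True)
for n in("top","scene"):
    z=np.load(n+"0.npz");i,W=cloud(n,z['i'],z['d'])
    print(n,"table z",np.nanmedian(sel(W,(300,700),(-500,200),(-20,8))[:,2]))
    if n=="top":
        for nm,(u,v) in dict(post=(151,185),handle=(149,214),pan=(167,215),base=(175,185),crate=(255,224),cfloor=(262,205),bowl=(343,233),mug=(403,238),jar=(91,244),mill=(239,152)).items(): print(nm,W[v,u])
    else:
        for nm,(u,v) in dict(post=(319,150),handle=(302,120),pan=(297,147),base=(315,170),bowl=(160,250),rodtip=(301,107),posttop=(323,127)).items(): print(nm,W[v,u])
E
```

```text
top table z 0.634160232973727
post [666.1 263.7 216.8]
handle [590.1 264.9 228.8]
pan [590.4 257.1  40.6]
base [685.4 238.9  10.7]
crate [560.8 -12.9  17. ]
cfloor [620.1 -35.1  21.7]
bowl [ 530.  -293.5    4.6]
mug [ 512.4 -487.8    1.3]
jar [508.2 456.8 111.5]
mill [765.4  34.4 148.1]
scene table z 0.3472649719808487
post [676.8 259.5 117.8]
handle [598.3 262.  194.1]
pan [586.6 271.1  43.5]
base [676.7 259.5   9.9]
bowl [ 516.5 -273.9    3.5]
rodtip [461.7 449.5   3.2]
posttop [670.7 267.2 214.9]
```

Run:
```python
from h import *
np.set_printoptions(precision=1,suppress=True)
Ws={}
for n in("top","scene"):
    z=np.load(n+"0.npz");i,W=cloud(n,z['i'],z['d']);Ws[n]=W
    print("==",n)
    p=sel(W,(430,730),(-160,160),(68,82));print("crate",len(p),rect(p),p[:,2].mean())
    p=sel(W,(400,650),(-400,-150),(64,76));print("bowl",len(p),circ(p))
    p=sel(W,(400,650),(-480,-360),(88,105));print("mug",len(p),circ(p), p.mean(0))
    p=sel(W,(430,600),(380,530),(90,125));print("jar",len(p),rect(p))
    p=sel(W,(700,850),(0,100),(100,175));print("mill",len(p),rect(p))
    p=sel(W,(600,760),(170,340),(7,17));print("base",len(p),rect(p))
    p=sel(W,(560,640),(200,320),(130,240));print("handle",len(p),rect(p),p[:,2].min(),p[:,2].max())
    p=sel(W,(560,640),(200,320),(222,240));print("handle top",len(p),rect(p),p.mean(0) if len(p) else 0)
    p=sel(W,(612,690),(200,320),(205,225));print("rod",len(p),rect(p));print(p[np.argsort(p[:,0])][::6])
    p=sel(W,(520,640),(200,320),(25,80));print("pan",len(p),rect(p),p[:,2].min(),p[:,2].max())
    # nuts: tops
    p=sel(W,(450,680),(-90,90),(40,64));print("nutpts",len(p),p[:,:2].min(0),p[:,:2].max(0))
p=np.vstack([sel(W,(600,760),(170,340),(7,17)) for W in Ws.values()]);print("base both",rect(p))
```

```text
== top
crate 723 ((563.7435913085938, -7.757209777832031), (165.9958038330078, 230.4644317626953), 76.6648178100586) 75.3045019661092
bowl 386 (array([ 534.8, -277.2]), np.float64(80.7086657483535))
mug 96 (array([ 515.8, -459.4]), np.float64(37.6253209886739)) [ 517.4 -443.1   94.3]
jar 425 ((507.02032470703125, 476.8044738769531), (63.292930603027344, 60.12945556640625), 87.52230834960938)
mill 207 ((776.8897094726562, 36.34402084350586), (40.52692794799805, 44.00290298461914), 1.1668832302093506)
base 913 ((684.6221313476562, 253.18569946289062), (126.18626403808594, 131.07424926757812), 83.30146789550781)
handle 219 ((603.489501953125, 270.37835693359375), (30.99363899230957, 73.33972930908203), 81.09487915039062) 133.40340140976105 230.18816115079017
handle top 99 ((584.3753051757812, 274.0147399902344), (29.72613525390625, 34.4461555480957), 81.09487915039062) [589.7 273.  225.8]
rod 101 ((645.2156982421875, 264.3442077636719), (16.480749130249023, 63.48451614379883), 87.34529113769531)
[[613.7 268.  217.7]
 [616.5 266.5 213.6]
 [621.7 271.5 214.7]
 [627.2 267.5 210.1]
 [632.1 
[... 1338 characters left out ...]
 ]
rod 80 ((645.35498046875, 265.6588134765625), (65.87492370605469, 17.780620574951172), 0.628115177154541)
[[612.4 269.8 216.2]
 [619.7 270.8 212. ]
 [625.9 267.2 215.4]
 [631.9 274.  214.3]
 [641.5 265.7 219.8]
 [647.9 267.1 219.2]
 [654.5 263.5 218.6]
 [661.4 264.1 219. ]
 [666.1 258.1 219.1]
 [668.2 264.8 219.4]
 [670.7 267.2 214.9]
 [672.5 259.4 218.6]
 [676.5 265.  212.5]
 [677.4 269.2 209.5]]
pan 484 ((580.1702880859375, 276.3713073730469), (84.42534637451172, 79.97701263427734), 83.80156707763672) 32.104574953458496 78.46958518597012
nutpts 1110 [450.  -89.9] [680.   89.9]
base both ((685.2776489257812, 254.29786682128906), (146.91355895996094, 154.1761474609375), 6.351644039154053)
```

Emit:
apply_moves(targets=[[85, [0, 0, 50], [0, 0, 0]], [85, [0, 0, 100], [0, 0, 0]], [85, [40, -20, 120], [0, 0, 6]], [85, [80, -40, 120], [0, 0, 12]], [85, [120, -65, 120], [0, 0, 18.7]], [85, [160, -90, 120], [0, 0, 18.7]], [85, [200, -110, 120], [0, 0, 18.7]], [85, [240, -130, 120], [0, 0, 18.7]], [85, [280, -152, 120], [0, 0, 18.7]], [85, [320, -175, 120], [0, 0, 18.7]], [85, [350, -190, 120], [0, 0, 18.7]], [85, [367, -200, 120], [0, 0, 18.7]], [85, [367, -200, 120], [0, 0, 18.7]], [85, [367, -200, 120], [0, 0, 18.7]]])

```text
time_s: 1.5
eef_pos: [591.7, 274.5, 315.5]
ee_rot: [-0.001, 0.058, 0.998, -0.0]
force: [0.1, -0.0, 0.4]
grip_width: 0.991
grip_force: 0.0
```

Run:
```python
from h import *
np.set_printoptions(precision=1,suppress=True)
a=np.radians(-13.5);R=np.array([[np.cos(a),np.sin(a)],[-np.sin(a),np.cos(a)]])
for n in("top","scene"):
    z=np.load(n+"0.npz");i,W=cloud(n,z['i'],z['d'])
    p=sel(W,(400,720),(-150,150),(25,70));q=(p[:,:2]-[563.2,-6.5])@R.T
    m=(abs(q[:,1])<73)&(q[:,0]>-72)&(q[:,0]<60)&(p[:,2]>18+np.maximum(0,-60-q[:,0])+16)
    q=np.c_[q,p[:,2]][m].astype(np.float32)
    _,l,c=cv2.kmeans(q[:,:2].copy(),8,None,(3,100,.1),20,cv2.KMEANS_PP_CENTERS)
    print(n,len(q));
    for k in range(8): print(c[k],(l==k).sum(),q[l.ravel()==k,2].max())
```

```text
top 601
[-45.1 -54.3] 73 51.947033
[-10.   52.6] 76 50.8359
[-10.3 -18.6] 75 49.62634
[-46.6  51.2] 78 51.772007
[-10.2 -55.2] 73 52.26044
[-44.5 -18.6] 76 50.68663
[-11.3  15.9] 75 52.717323
[-44.8  17.8] 75 53.93719
scene 510
[-7.  52.4] 65 53.990887
[-41.7 -18.2] 64 51.587086
[-8.9 15.7] 64 52.0123
[ -7.8 -53.5] 61 51.95603
[-42.7  18.7] 62 51.117657
[-44.1  51.5] 63 51.119934
[-42.6 -53.5] 62 52.72006
[ -7.3 -18.5] 69 53.70427
```

Emit:
apply_moves(targets=[[85, [0, -0.5, -30], [0, 0, 0]], [85, [0, -0.5, -60], [0, 0, 0]], [85, [0, -0.5, -90], [0, 0, 0]], [85, [0, -0.5, -115], [0, 0, 0]], [85, [0, -0.5, -135], [0, 0, 0]], [85, [0, -0.5, -145], [0, 0, 0]], [85, [0, -0.5, -152], [0, 0, 0]], [85, [0, -0.5, -152], [0, 0, 0]], [85, [0, -0.5, -152], [0, 0, 0]]])

```text
time_s: 2.4
eef_pos: [592.2, 274.1, 165.1]
ee_rot: [0.001, 0.058, 0.998, 0.0]
force: [-0.8, -0.0, -0.7]
grip_width: 0.997
grip_force: 0.0
```

Run:
```python
from h import *
for n in("scene","top"):
    i,_=capture(n);
    c=i[70:200,250:380] if n=="scene" else i[150:260,110:220]
    cv2.imwrite(f"pics/{n}1.png",cv2.resize(c,(520,520)))
```

```text
(no output)
```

View pics/scene1.png

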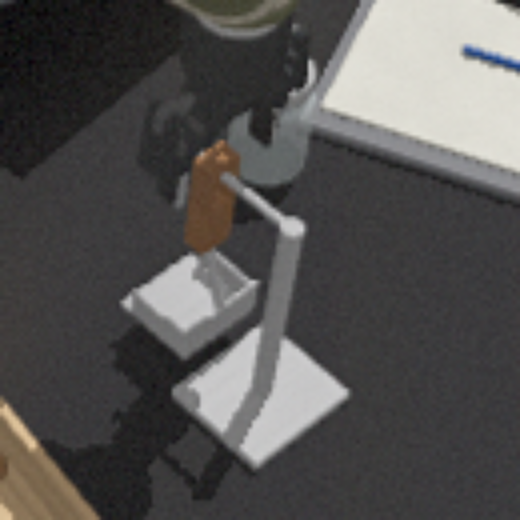

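The picture shows the gripper above and around the handle (crop ~(210,190)): one finger lies on the left (~(175,195)), the other on the right (~(262,125)), and the rod is clear of both. Closing.

Emit:
apply_moves(targets=[[20, [0, 0, 0], [0, 0, 0]], [20, [0, 0, 0], [0, 0, 0]], [20, [0, 0, 0], [0, 0, 0]], [20, [0, 0, 0], [0, 0, 0]], [20, [0, 0, 0], [0, 0, 0]], [20, [0, 0, 0], [0, 0, 0]], [20, [0, 0, 0], [0, 0, 0]], [20, [0, 0, 0], [0, 0, 0]], [20, [0, 0, 0], [0, 0, 0]], [20, [0, 0, 0], [0, 0, 0]]], squeeze=100)

```text
time_s: 3.5
eef_pos: [592.1, 274.1, 164.3]
ee_rot: [0.0, 0.058, 0.998, 0.0]
force: [-0.2, 1.8, 5.9]
grip_width: 0.331
grip_force: 98.8
```

Emit:
apply_moves(targets=[[20, [0, 0, 5], [0, 0, 0]], [20, [0, 0, 10], [0, 0, 0]], [20, [0, 0, 16], [0, 0, 0]], [20, [0, 0, 21], [0, 0, 0]], [20, [0, 0, 21], [0, 0, 0]], [20, [0, 0, 21], [0, 0, 0]], [20, [-10, 1, 21], [0, 0, 0]], [20, [-20, 2, 21], [0, 0, 0]], [20, [-30, 4, 21], [0, 0, 0]], [20, [-40, 5, 21], [0, 0, 0]], [20, [-50, 6, 21], [0, 0, 0]], [20, [-60, 7, 21], [0, 0, 0]], [20, [-75, 8, 25], [0, 0, 0]], [20, [-90, 8, 40], [0, 0, 0]], [20, [-90, 0, 60], [0, 0, 0]], [20, [-90, 0, 60], [0, 0, 0]]])

```text
time_s: 5.1
eef_pos: [502.6, 273.8, 226.5]
ee_rot: [0.002, 0.058, 0.998, 0.001]
force: [1.3, -0.2, -2.1]
grip_width: 0.326
grip_force: 99.0
```

Run:
```python
from h import *
np.set_printoptions(precision=1,suppress=True)
s=ctrl.sense();t=s['eef_pos'];print(t,s['joints'],s['force'])
i,W=cloud("scene");c=i[70:200,220:350];cv2.imwrite("pics/scene2.png",cv2.resize(c,(520,520)))
for n in("scene","top"):
    if n=="top": i,W=cloud("top")
    p=sel(W,(t[0]-75,t[0]+55),(t[1]-65,t[1]+65),(t[2]-140,t[2]-70));print(n,len(p),rect(p),p.min(0),p.max(0))
    f=p[p[:,2]<t[2]-115]; print(f.mean(0),np.linalg.lstsq(np.c_[f[:,:2]-f[:,:2].mean(0),np.ones(len(f))],f[:,2],rcond=None)[0])
```

```text
[502.6 273.8 226.5] [ 0.3  0.4  1.3 -0.   1.4 -1.2] [ 1.3 -0.2 -2.1]
scene 498 ((492.0827331542969, 276.503173828125), (83.76344299316406, 82.37871551513672), 82.52558898925781) [446.7 230.7  95. ] [534.1 321.3 154.3]
[487.6 276.7 102.2] [  0.   -0.  102.2]
top 472 ((490.4298400878906, 274.1647033691406), (80.29705810546875, 76.49283599853516), 83.51563262939453) [448.4 230.1  92.2] [532.8 310.5 155.7]
[492.4 265.7  99. ] [ 0. -0. 99.]
```

View pics/scene2.png

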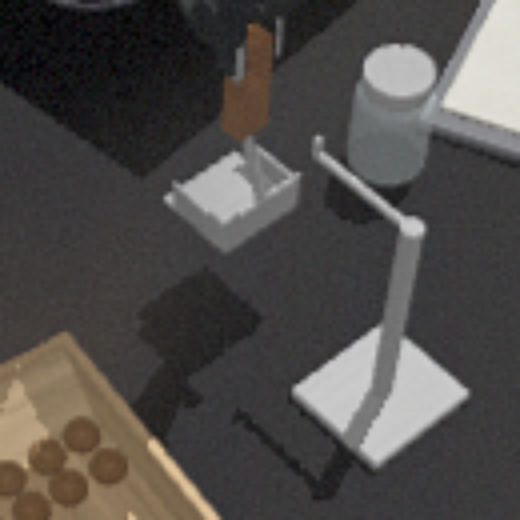

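Emit:
apply_moves(targets=[[20, [0, -15, 10], [0, 0, 0]], [20, [10, -45, 20], [0, 0, 0]], [20, [25, -85, 20], [0, 0, -2]], [20, [45, -125, 20], [0, 0, -4]], [20, [65, -165, 20], [0, 0, -6.8]], [20, [85, -205, 20], [0, 0, -6.8]], [20, [105, -245, 20], [0, 0, -6.8]], [20, [120, -275, 20], [0, 0, -6.8]], [20, [128, -293, 20], [0, 0, -6.8]], [20, [128.5, -297, 20], [0, 0, -6.8]], [20, [128.5, -297, 20], [0, 0, -6.8]], [20, [128.5, -297, 0], [0, 0, -6.8]], [20, [128.5, -297, -20], [0, 0, -6.8]], [20, [128.5, -297, -40], [0, 0, -6.8]], [20, [128.5, -297, -55], [0, 0, -6.8]], [20, [128.5, -297, -67], [0, 0, -6.8]], [20, [128.5, -297, -72], [0, 0, -6.8]], [20, [128.5, -297, -72], [0, 0, -6.8]], [20, [128.5, -297, -72], [0, 0, -6.8]]])

```text
time_s: 7.1
eef_pos: [630.8, -23.0, 152.9]
ee_rot: [0.001, 0.117, 0.993, -0.0]
force: [0.2, 0.2, -1.5]
grip_width: 0.333
grip_force: 99.0
```

Run:
```python
from h import *
s=ctrl.sense();print(s['eef_pos'],s['force'],s['joints'])
i,W=cloud("top");c=i[170:280,210:310];cv2.imwrite("pics/top3.png",cv2.resize(c,(500,550)))
```

```text
[630.75860437 -23.00817739 152.85117864] [ 0.15806942  0.16368168 -1.53892547] [-2.21797436e-01  5.80249665e-01  1.21082654e+00  4.18033680e-05
  1.34922248e+00 -1.55775314e+00]
```

View pics/top3.png

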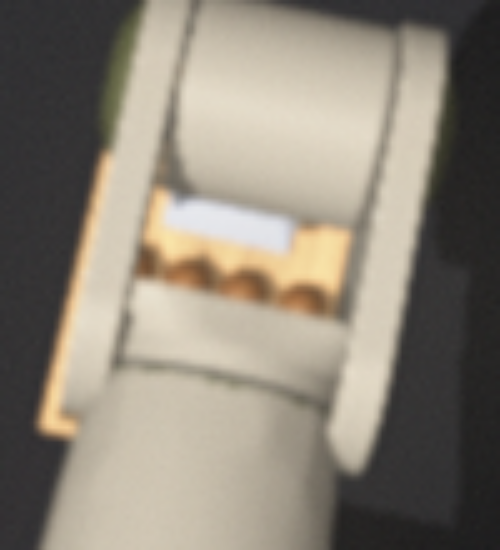

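The scoop lip (crop (165–295, 200–245)) faces the two middle nut columns (~(190,272), (245,285)); the outer nuts (145,262), (305,298) are outside it. Lowering to touch the floor.

Emit:
apply_moves(targets=[[20, [0, 0, -3], [0, 0, 0]], [20, [0, 0, -5.5], [0, 0, 0]], [20, [0, 0, -5.5], [0, 0, 0]], [20, [0, 0, -5.5], [0, 0, 0]]])

```text
time_s: 7.55
eef_pos: [631.1, -23.3, 147.5]
ee_rot: [0.001, 0.117, 0.993, -0.0]
force: [0.8, 0.1, 5.6]
grip_width: 0.33
grip_force: 99.5
```

Emit:
apply_moves(targets=[[20, [-5.3, 1.3, 0.5], [0, 0, 0]], [20, [-10.7, 2.6, 0.5], [0, 0, 0]], [20, [-16, 3.8, 0.5], [0, 0, 0]], [20, [-21.4, 5.1, 0.5], [0, 0, 0]], [20, [-26.7, 6.4, 0.5], [0, 0, 0]], [20, [-32.1, 7.7, 0.5], [0, 0, 0]], [20, [-37.4, 9, 0.5], [0, 0, 0]], [20, [-42.8, 10.2, 0.5], [0, 0, 0]], [20, [-48.1, 11.5, 0.5], [0, 0, 0]], [20, [-53.5, 12.8, 0.5], [0, 0, 0]], [20, [-58.8, 14.1, 0.5], [0, 0, 0]], [20, [-64.2, 15.4, 0.5], [0, 0, 0]], [20, [-69.5, 16.7, 0.5], [0, 0, 0]], [20, [-74.8, 17.9, 0.5], [0, 0, 0]]])

```text
time_s: 8.95
eef_pos: [555.7, -5.3, 147.5]
ee_rot: [0.001, 0.117, 0.993, -0.0]
force: [12.8, -4.1, 34.7]
grip_width: 0.333
grip_force: 104.9
```

Run:
```python
from h import *
s=ctrl.sense();print(s['eef_pos'],s['force'],s['wrist_torque'])
i,W=cloud("scene");c=i[140:250,180:290];cv2.imwrite("pics/scene4.png",cv2.resize(c,(550,550)))
```

```text
[555.74684265  -5.2902257  147.54548877] [12.80311711 -4.09413417 34.67764768] [-0.57040754 -2.04530671 -0.0243162 ]
```

View pics/scene4.png

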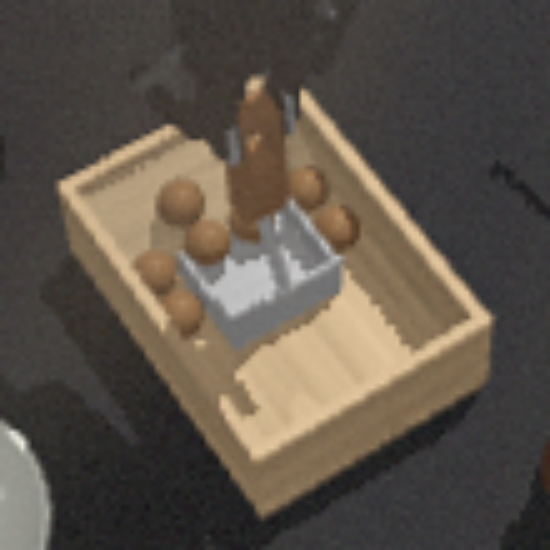

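Emit:
apply_moves(targets=[[20, [2.9, -0.7, 2], [0, 0, 0]], [20, [2.9, -0.7, 2], [0, 0, 0]], [20, [4.4, -1, 3], [0.5, 1.9, 0]], [20, [5.8, -1.4, 4], [0.93, 3.9, 0]], [20, [7.8, -1.9, 4.5], [1.6, 6.8, 0]], [20, [9.7, -2.3, 5], [2.33, 9.72, 0]], [20, [11.4, -2.7, 5.5], [3, 12.6, 0]], [20, [13, -3.1, 6], [3.73, 15.55, 0]], [20, [13.5, -3.2, 6.5], [4.4, 18.5, 0]], [20, [14, -3.4, 7], [5.13, 21.4, 0]], [20, [14, -3.4, 7], [5.13, 21.4, 0]], [20, [14, -3.4, 7], [5.13, 21.4, 0]], [20, [14, -3.4, 7], [5.13, 21.4, 0]]])

```text
time_s: 10.3
eef_pos: [569.3, -8.4, 153.9]
ee_rot: [-0.189, 0.115, 0.975, 0.022]
force: [-0.0, 0.5, -2.4]
grip_width: 0.333
grip_force: 99.0
```

Run:
```python
from h import *
s=ctrl.sense();print(s['eef_pos'],s['force'],s['wrist_torque'])
i,W=cloud("scene");c=i[140:250,180:290];cv2.imwrite("pics/scene5.png",cv2.resize(c,(550,550)))
```

```text
[569.2884924   -8.4430784  153.92850967] [-0.011145    0.53761677 -2.38397967] [-0.13214408 -0.38515286  0.01820629]
```

View pics/scene5.png

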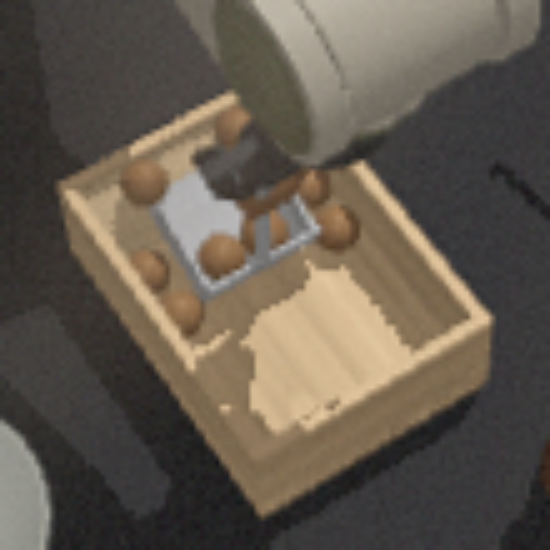

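Emit:
apply_moves(targets=[[20, [-2.3, 0.5, -0.9], [-0.5, -2.3, 0]], [20, [-4.5, 1.1, -1.8], [-1.1, -4.5, 0]], [20, [-6.8, 1.6, -2.7], [-1.63, -6.8, 0]], [20, [-6.8, 1.6, -2.7], [-1.63, -6.8, 0]], [20, [-6.8, 1.6, -2.7], [-1.63, -6.8, 0]], [20, [-6.8, 1.6, -2.7], [-1.63, -6.8, 0]], [20, [-6.8, 1.6, -2.7], [-1.63, -6.8, 0]]])

```text
time_s: 11.05
eef_pos: [563.5, -7.2, 151.5]
ee_rot: [-0.129, 0.116, 0.985, 0.015]
force: [4.6, -1.0, 4.0]
grip_width: 0.331
grip_force: 99.4
```

```bash
cat > n.py <<'E'
from h import *
np.set_printoptions(precision=1,suppress=True)
def nuts(n="scene"):
    i,W=cloud(n)
    hs=cv2.cvtColor(i,cv2.COLOR_BGR2HSV);m=(hs[...,0]<18)&(hs[...,1]>95)&(hs[...,2]<190)
    a=np.radians(-13.5);R=np.array([[np.cos(a),np.sin(a)],[-np.sin(a),np.cos(a)]])
    q=(W[...,:2]-[563.2,-6.5])@R.T
    m&=(abs(q[...,0])<107)&(abs(q[...,1])<75)&(W[...,2]<110)
    k,l,st,c=cv2.connectedComponentsWithStats(cv2.erode(m.astype(np.uint8),np.ones((2,2))))
    for j in range(1,k):
        if st[j,4]>12:
            p=np.c_[q,W[...,2]][l==j] if q.ndim==2 else np.concatenate([q,W[...,2:]],-1)[l==j]
            print(c[j],st[j,4],"crate xyz",np.median(p,0))
    return i
E
python3 - <<'E'
from n import *
s=ctrl.sense();print(s['eef_pos'],s['force'])
i=nuts();cv2.imwrite("pics/scene6.png",cv2.resize(i[140:250,180:290],(550,550)))
E
```

```text
[563.5  -7.2 151.5] [ 4.6 -1.   4. ]
[245.4 181.7] 83 crate xyz [-17.3  58.2  42.7]
[210.6 180.4] 45 crate xyz [-71.6 -37.3  68.9]
[213.8 198.5] 79 crate xyz [-20.2 -56.4  43.2]
[226.  193.7] 37 crate xyz [-13.7 -19.3  53.4]
```

```bash
cat >> n.py <<'E'
def hmap(n,x0=-107,x1=40,st=8):
    i,W=cloud(n);a=np.radians(-13.5);R=np.array([[np.cos(a),np.sin(a)],[-np.sin(a),np.cos(a)]])
    q=(W[...,:2]-[563.2,-6.5])@R.T
    xs=np.arange(x0,x1,st);print(n,"cols y -72..72; rows x")
    for x in xs:
        r=[]
        for y in np.arange(-76,72,st):
            m=(q[...,0]>=x)&(q[...,0]<x+st)&(q[...,1]>=y)&(q[...,1]<y+st)
            r.append("%4d"%np.nanmax(W[...,2][m]) if m.any() else "   .")
        print("%5d"%(x+st/2),"".join(r))
E
python3 - <<'E'
from n import *
hmap("scene");hmap("top")
E
```

```text
scene cols y -72..72; rows x
 -103   77  70 506 523 531 537 539 543 545 544 542 542 536 531 523 511   .   .   .
  -95   77  57 507 517 526 531 537 538 543 542 539 539 534 526 520 509   .   .   .
  -87   77  50 494 511 522 532 534 535 537 537 536 536 531 525 519   .   .   .   .
  -79    .  48 491 512 517 525 531 533 535 534 533 531 529 520 513 497   .   .   .
  -71   77  33 486 504 518 524 525 528 531 530 529 527 527 517 508 496   .   .  32
  -63   75   . 488 501 510 515 522 524 525 527 525 523 519 514 503   .   .   .  38
  -55   77 473  47 496 507 512 518 520 523 522 521 522 515 507 500 483  51  46  71
  -47   74 485 471 494 499 509 515 516 518 518 519 516 512 505 499 489 485  52  79
  -39   72 489 492 492 498 503 511 513 514 517 514 513 506 501 494 493 494  49  78
  -31   77 492 496 495 496 501 507 511 510 510 509 508 504 497 494 497 497   .  75
  -23   79 493 497 497 489 497 502 505 505 506 505 505 498 494 499 499 499  42  72
  -15   76 494 497 498 495 495 501 502 504 506 503 500 497 494 499 499 500  52  66
   -7   76 493 496 498 492 495 497 500 499 502 500 499 498 495 497 499 496 
[... 1409 characters left out ...]
 506 503 499 494 499 499 498   .   .
  -15    . 498 500 498 492 497 500 503 503 504 503 502 498 495 499 499 500   .   .
   -7    . 496 498 497 493 497 498 500 501 501 501 499 497 494 498 499 497   .  75
    1   37 495 496 496 494 495 496 496 496 496 498 495 495 495 494 496 497   .   .
    9   19 494 495 495 417  21 259 335 337 340 339 322 263 241 493 495 493   .   .
   17   22 491 493 493 256 245 342 358 363 379 364 358 340 243 495 492 494   .   .
   25    . 488 491 492 456 350 381 402 406 405 403 404 379 339 490 492 491   .   .
   33    . 485 490 490 469 452 449 449 450 449 450 452 449 451 489 489 490   .  81
   41    . 488 490 488 485 461 463 461 464 463 463 463 464 462 488 488 488 441   .
```

View pics/scene6.png

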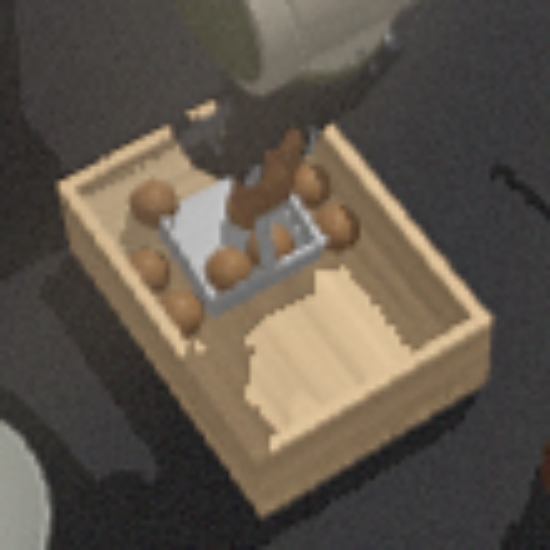

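Emit:
apply_moves(targets=[[20, [4, -1, 4], [0.2, 1, 0]], [20, [8, -2, 9], [0.5, 2, 0]], [20, [12, -3, 15], [0.7, 3, 0]], [20, [16, -4, 22], [1, 4, 0]], [20, [19, -4.7, 30], [1.2, 4.9, 0]], [20, [19, -4.7, 40], [1.2, 4.9, 0]], [20, [19, -4.7, 50], [1.2, 4.9, 0]], [20, [19, -4.7, 60], [1.2, 4.9, 0]], [20, [19, -4.7, 70], [1.2, 4.9, 0]], [20, [19, -4.7, 80], [1.2, 4.9, 0]], [20, [19, -4.7, 90], [1.2, 4.9, 0]], [20, [19, -4.7, 90], [1.2, 4.9, 0]], [20, [19, -4.7, 90], [1.2, 4.9, 0]]])

```text
time_s: 12.5
eef_pos: [581.9, -11.7, 241.2]
ee_rot: [-0.173, 0.115, 0.978, 0.021]
force: [-1.2, 1.5, -2.2]
grip_width: 0.331
grip_force: 99.0
```

```bash
cat > m.py <<'E'
import numpy as np
from scipy.spatial.transform import Rotation as R
def scoopR(yaw,phi): # scoop orientation in world (deg); phi>0 lip up
    return R.from_euler('ZY',[yaw,phi],degrees=True)
def tcp(lip,yaw,phi): return np.array(lip)+scoopR(yaw,phi).apply([50,0,128])
def rel(cur,poses):
    # cur: (tcp,yaw,phi) ; poses: list (lip,yaw,phi)
    for l,y,p in poses:
        d=tcp(l,y,p)-cur[0]; rv=(scoopR(y,p)*scoopR(cur[1],cur[2]).inv()).as_rotvec(degrees=True)
        print([20,[round(float(a),1) for a in d],[round(float(a),2) for a in rv]],"r",np.hypot(*tcp(l,y,p)[:2]).round())
E
python3 - <<'E'
from n import *
from m import *
s=ctrl.sense();print(s['eef_pos'],s['force'],s['joints'])
q=s['ee_rot'];T=R.from_quat([q[1],q[2],q[3],q[0]]).as_matrix()
# tool z=-scoop z ; tool y=scoop y ; tool x=-scoop x
S=R.from_matrix(T*np.array([-1,1,-1]));print(S.as_euler('ZYX',degrees=True))
i=nuts();cv2.imwrite("pics/scene7.png",cv2.resize(i[130:250,170:290],(550,550)))
cur=(s['eef_pos'],-13.5,20)
for k in np.linspace(0,1,9):
    y=-13.5-25*k;p=20-12*k
    # interpolate tcp
    rel(cur,[((np.array(s['eef_pos'])*(1-k)+k*tcp([542.8,-282.7,112],-38.5,8))-scoopR(y,p).apply([50,0,128]),y,p)])
E
```

```text
[581.9 -11.7 241.2] [-1.2  1.5 -2.2] [-0.2  0.7  0.9  0.   1.9 -1.6]
[-13.5  20.1   0. ]
[246.6 185.1] 69 crate xyz [-8.1 55.1 41.6]
[210.4 193.7] 30 crate xyz [-45.3 -55.6  44.1]
[216.9 202.3] 43 crate xyz [ -7.2 -55.8  43.3]
[20, [0.0, 0.0, 0.0], [0.0, 0.0, 0.0]] r 582.0
[20, [1.7, -39.1, -1.2], [-0.39, -1.45, -3.12]] r 586.0
[20, [3.4, -78.2, -2.3], [-0.86, -2.88, -6.25]] r 592.0
[20, [5.1, -117.3, -3.5], [-1.41, -4.28, -9.37]] r 601.0
[20, [6.8, -156.4, -4.7], [-2.03, -5.66, -12.49]] r 612.0
[20, [8.5, -195.5, -5.9], [-2.73, -7.01, -15.6]] r 626.0
[20, [10.2, -234.7, -7.0], [-3.51, -8.33, -18.71]] r 641.0
[20, [11.9, -273.8, -8.2], [-4.37, -9.62, -21.81]] r 659.0
[20, [13.6, -312.9, -9.4], [-5.3, -10.87, -24.91]] r 678.0
```

View pics/scene7.png

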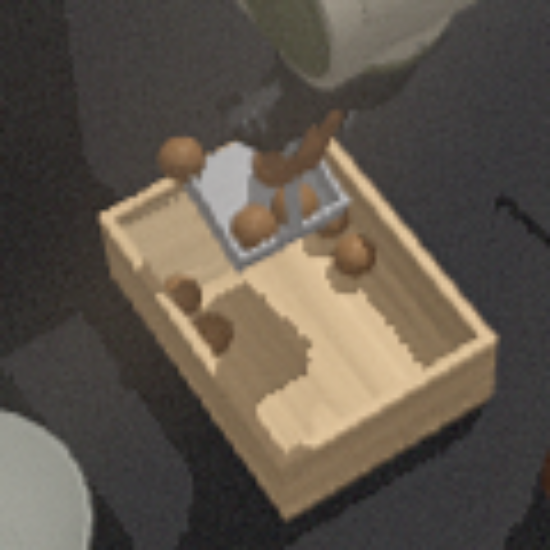

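Run:
```python
from n import *
from m import *
s=ctrl.sense()
S=scoopR(-13.5,20);o=s['eef_pos']-S.apply([12,0,128])
for n in("scene","top"):
    i,W=cloud(n)
    P=S.inv().apply((W-o).reshape(-1,3)).reshape(W.shape)
    if n=="scene":
        for u,v in((210,165),(207,162),(213,167),(225,179),(235,175)): print(u,v,W[v,u],"scoop",P[v,u])
        blob=P[158:172,203:217].reshape(-1,3);b=blob[(abs(blob[:,1])<70)&(blob[:,2]>-20)&(blob[:,2]<60)&(abs(blob[:,0])<70)]
        w=W[158:172,203:217].reshape(-1,3)
        A=np.c_[2*b,np.ones(len(b))];x=np.linalg.lstsq(A,(b**2).sum(1),rcond=None)[0];print("sphere",x[:3],np.sqrt(x[3]+x[:3]@x[:3]),len(b))
    print(n)
    for x in range(-64,44,8):
        r=[]
        for y in range(-64,64,8):
            m=(P[...,0]>=x)&(P[...,0]<x+8)&(P[...,1]>=y)&(P[...,1]<y+8)&(P[...,2]<90)&(P[...,2]>-60)
            r.append("%4d"%P[...,2][m].max() if m.any() else "   .")
        print("%4d"%(x+4),"".join(r))
```

```text
210 165 [495.2 -27.5 162. ] scoop [-36.7 -35.6  26.4]
207 162 [484.7 -28.7 168.3] scoop [-48.1 -39.2  28.9]
213 167 [502.7 -23.5 155. ] scoop [-28.3 -30.   22. ]
225 179 [557.5 -29.4 154.2] scoop [ 23.4 -22.8  39.9]
235 175 [573.1  -3.9 162.5] scoop [29.2  5.5 50.9]
sphere [-36.6 -31.1  13.8] 18.45048739422217 115
scene
 -60    .   .   .   .   .   .   .   .   .   .   .   .   .   .   .   .
 -52    .   .  29  29  29   .   .   .   .   .   .   .   .   .   .   .
 -44    .  17  29  32  33   .   .   .   .   .   .   .   .   .   .   .
 -36    .  18  27  34  33  28   3   5   8   0   .   .   .   .   .   .
 -28    .   .  20  30  28   4   4   5   4   4   .   .   .   .   .   .
 -20    .   .   .  31   4   4   6   6  29  25   .   .   .   .   .   .
 -12    .   .   .  32   7   2   6   6  28   .   .   .   .   .   .   .
  -4    .   .   .  32   3   4   6   6  30  20   .   .   .   .   .   .
   4    .   .   .  33  11  23  25   5   3  23   .   2  18  29   .   .
  12    .   .   .  29  28  33  31   .  29  25  30   6  29  28   .   .
  20    .   .   .  31  33  39  36  86  82   .  32  27  23  28   .   .
  28    
[... 485 characters left out ...]

 -28    .   .   .   .   .   .   .   .   .   .   .   .   .   .   .   .
 -20    .   .   .   .   .   .   .   .   .   .   .   .   .   .   .   .
 -12    .   .   .   .   .   .   .   .   .   .   .   .   .   .   .   .
  -4    .   .   .   .   .   .   .   .   .   .   .   .   .   .   .   .
   4    .   .   .   .   .   .   .   .   .   .   .   .   .   .   .   .
  12    .   .   .   .   .   .   .   .   .   .   .   .   .   .   .   .
  20    .   .   .   .   .   .   .   .   .   .   .   .   .   .   .   .
  28    .   .   .   .   .   .   .   .   .   .   .   .   .   .   .   .
  36    .   .   .   .   .   .   .   .   .   .   .   .   .   .   .   .
  44    .   .   .   .   .   .   .   .   .   .   .   .   .   .   .   .
```

Emit:
apply_moves(targets=[[20, [4, -1, -10], [0.7, 2.8, 0]], [20, [8, -2, -20], [1.3, 5.5, 0]], [20, [12, -3, -30], [2, 8.3, 0]], [20, [16, -4, -40], [2.7, 11, 0]], [20, [20, -5, -50], [3.3, 13.8, 0]], [20, [24, -6, -60], [4, 16.5, 0]], [20, [24, -6, -60], [4, 16.5, 0]], [20, [24, -6, -60], [4, 16.5, 0]]])

```text
time_s: 13.45
eef_pos: [605.9, -17.7, 180.9]
ee_rot: [-0.315, 0.111, 0.942, 0.038]
force: [0.3, 0.6, -1.6]
grip_width: 0.327
grip_force: 98.9
```

```bash
cat > sc.py <<'E'
from n import *
from m import *
def scoopmap(n="scene",x0=-64,x1=44):
    s=ctrl.sense();q=s['ee_rot'];T=R.from_quat([q[1],q[2],q[3],q[0]]).as_matrix()
    S=R.from_matrix(T*np.array([-1,1,-1]));print(s['time_s'],s['eef_pos'],S.as_euler('ZYX',degrees=True),s['force'])
    o=s['eef_pos']-S.apply([12,0,128]);i,W=cloud(n);P=S.inv().apply((W-o).reshape(-1,3)).reshape(W.shape)
    for x in range(x0,x1,8):
        r=[]
        for y in range(-64,64,8):
            m=(P[...,0]>=x)&(P[...,0]<x+8)&(P[...,1]>=y)&(P[...,1]<y+8)&(P[...,2]<90)&(P[...,2]>-40)
            r.append("%4d"%P[...,2][m].max() if m.any() else "   .")
        print("%4d"%(x+4),"".join(r))
    return i,W,P
E
python3 - <<'E'
from sc import *
i,W,P=scoopmap()
cv2.imwrite("pics/scene8.png",cv2.resize(i[130:250,170:290],(550,550)))
E
```

```text
13.45 [605.9 -17.7 180.9] [-13.4  37.    0.1] [ 0.3  0.6 -1.6]
 -60    .   .   .  14   .   .   .   .   .   .   .   .   .   .   .   .
 -52    .   .  30  29  30  23   .   .   .   .   .   .   .   .   .   .
 -44    .  19  29  33  32  28   .   .   .   .   .   .   .   .   .   .
 -36    .  17  29  32  28  28   4   2   4   4   5   5   .   .   .   .
 -28    .   .   .  29  26   9   5   1   4  17  25   4   .   .   .   .
 -20    .   .   .  30   5   4   1   5  19  27  30  28   .   .   .   .
 -12    .   .  32  30   5   3   3   5  29  33  35  28   .   .   .   .
  -4    .   .   .  28   4   1   4   4  28  30  30  30   .   .   .   .
   4    .   .   .  32  19  30  24   8  21  26  24   3   1   .   .   .
  12  -35 -35   .  30  24  31  32  25  28   .  19   .   2   .   .   .
  20  -27 -30 -38  31  34  35  32  25  28   .   .   .   .   .   .   .
  28  -30 -33   .  26  27  32  27   .  26   .   .   .   .   .   .   .
  36  -13 -21   .  35  35  36  33  37   1   .   .   .   .   .   .   .
  44  -13 -13 -15   .   .   .   .   .   .   .   .   .   .   .   .   .
```

Run:
```python
from sc import *
from scipy.optimize import least_squares
i,W,P=scoopmap(x0=40)
hs=cv2.cvtColor(i,cv2.COLOR_BGR2HSV);m=(hs[...,0]<25)&(hs[...,1]>80)
m&=(P[...,0]<-20)&(P[...,0]>-70)&(P[...,1]<-15)&(P[...,1]>-70)&(P[...,2]>-10)&(P[...,2]<45)
b=P[m];print(len(b),b.min(0),b.max(0))
for k in range(2):
    f=least_squares(lambda c:np.linalg.norm(b-c,axis=1)-15,[-42,-35,15],loss='soft_l1',f_scale=1.);print(f.x,np.abs(f.fun).mean())
    i2,W=cloud("scene")
v,u=np.where(m);print(u.min(),u.max(),v.min(),v.max())
```

```text
13.5 [605.9 -17.6 182. ] [-13.4  36.9   0.1] [-0.9  0.3 -0.9]
  44  -10 -10 -13   .   .   .   .   .   .   .   .   .   .   .   .   .
79 [-55.  -47.9   9.3] [-28.3 -18.2  33.6]
[-42.  -33.1  16.1] 1.48950891979877
[-42.  -33.1  16.1] 1.48950891979877
206 215 166 175
```

View pics/scene8.png

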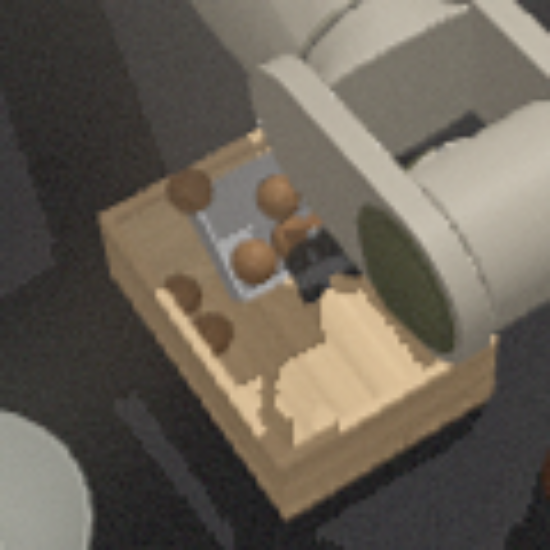

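The crop shows two clear nuts in the pan at (257,260) and (277,197), a third likely behind the neck, and one perched on the lip corner at (188,190). I'll roll the scoop sideways over the crate so the perched nut falls in.

Emit:
apply_moves(targets=[[20, [1, 5, 0], [-1.9, 0.5, 1.5]], [20, [2, 10, 0], [-3.9, 0.9, 3]], [20, [4, 15, 0], [-5.8, 1.4, 4.5]], [20, [5, 20, 0], [-7.7, 1.9, 6]], [20, [6, 25, 0], [-9.7, 2.3, 7.5]], [20, [7, 29, 0], [-11.6, 2.8, 9]], [20, [7, 29, 0], [-11.6, 2.8, 9]], [20, [7, 29, 0], [-11.6, 2.8, 9]], [20, [7, 29, 0], [-11.6, 2.8, 9]]])

```text
time_s: 14.55
eef_pos: [612.8, 10.6, 181.8]
ee_rot: [-0.327, 0.07, 0.939, -0.084]
force: [0.2, -0.8, -1.6]
grip_width: 0.332
grip_force: 99.0
```

Run:
```python
from sc import *
scoopmap()
```

```text
14.55 [612.8  10.6 181.8] [-13.5  37.  -14.8] [ 0.2 -0.8 -1.6]
 -60    .   .   .   .   .   .   .   .   .   .   .   .   .   .   .   .
 -52    .   .   .   .   .   .   .   .   .   .   .   .   .   . -38   .
 -44    .   .   .   .   .   .   .   .   .   .   .   .   . -36 -36 -32
 -36    .   .   7   4   4   5   5   3   4   4   4   4   2   2   .   .
 -28    .   .   .  28   5   7   6   7   5   4   5   4  28  17   .   .
 -20    .   .  19  30   .  27  29  31  21  30  32  25  26  29   .   .
 -12    .   .   .  30   .  30  31  34  27  30  32  32  28  28   .   .
  -4  -34   .   .  30   .  28  31  34  30  33  34  33  31  28   .   .
   4    .   .   .  30  16  30  27  25  25  27  29  28  30  29   .   .
  12    .   .  18  30  34  34  35  76  25  34  29   .  23   0   .   .
  20    .   .  15  32  30  32  32  80  31  32  29  23  10   2   .   .
  28    .   .  28  32  26  28  30  65  65  27   .   .   .   .   .   .
  36    .   .  39  33  36  39  36  51  41  40  37  34  38   .   .   .
  44    . -29 -26 -32   .   .   .   .   .   .   .   .   .   .  -9   0
```

```bash
cat >> m.py <<'E'
def plan(keys,ns):
    from rig import ctrl
    s=ctrl.sense();q=s['ee_rot'];T=R.from_quat([q[1],q[2],q[3],q[0]]).as_matrix();S=R.from_matrix(T*np.array([-1,1,-1]))
    e=S.as_euler('ZYX',degrees=True);c=np.r_[s['eef_pos'],e]
    for k,n in zip(keys,ns):
        k=np.array(k,float)
        for j in range(1,n+1):
            p=c+(k-c)*j/n;rv=(R.from_euler('ZYX',p[3:],degrees=True)*S.inv()).as_rotvec(degrees=True)
            print([20,[round(float(a),1) for a in p[:3]-s['eef_pos']],[round(float(a),1) for a in rv]],end=",")
        c=k
    print()
E
python3 - <<'E'
from m import *
b=tcp([542.8,-282.7,112],-38.5,12);print(b)
plan([[612,0,215,-13.5,30,0],[582,-12,243,-13.5,20,0]],[5,3])
plan([[612,0,215,-13.5,30,0],[582,-12,243,-13.5,20,0],[*b,-38.5,12,0]],[1,1,11])
E
```

```text
[ 601.90262784 -329.71235296  226.80730835]
[20, [-0.2, -2.1, 6.7], [2.0, -1.9, -1.8]],[20, [-0.3, -4.2, 13.3], [4.0, -3.9, -3.5]],[20, [-0.5, -6.3, 20.0], [6.1, -5.8, -5.1]],[20, [-0.7, -8.4, 26.7], [8.2, -7.7, -6.7]],[20, [-0.8, -10.6, 33.3], [10.4, -9.7, -8.2]],[20, [-10.8, -14.6, 42.7], [9.9, -13.0, -7.8]],[20, [-20.8, -18.6, 52.0], [9.3, -16.2, -7.5]],[20, [-30.8, -22.6, 61.3], [8.8, -19.5, -7.1]],
[20, [-0.8, -10.6, 33.3], [10.4, -9.7, -8.2]],[20, [-30.8, -22.6, 61.3], [8.8, -19.5, -7.1]],[20, [-29.0, -51.4, 59.8], [8.2, -20.4, -9.3]],[20, [-27.2, -80.3, 58.4], [7.7, -21.3, -11.4]],[20, [-25.4, -109.2, 56.9], [7.1, -22.2, -13.6]],[20, [-23.6, -138.1, 55.4], [6.5, -23.0, -15.7]],[20, [-21.8, -167.0, 54.0], [5.8, -23.9, -17.9]],[20, [-20.0, -195.9, 52.5], [5.2, -24.7, -20.0]],[20, [-18.2, -224.7, 51.0], [4.5, -25.5, -22.2]],[20, [-16.4, -253.6, 49.5], [3.7, -26.3, -24.3]],[20, [-14.5, -282.5, 48.1], [3.0, -27.1, -26.4]],[20, [-12.7, -311.4, 46.6], [2.2, -27.9, -28.6]],[20, [-10.9, -340.3, 45.1], [1.3, -28.7, -30.7]],
```

Emit:
apply_moves(targets=[[20, [-0.2, -2.1, 6.7], [2.0, -1.9, -1.8]], [20, [-0.3, -4.2, 13.3], [4.0, -3.9, -3.5]], [20, [-0.5, -6.3, 20.0], [6.1, -5.8, -5.1]], [20, [-0.7, -8.4, 26.7], [8.2, -7.7, -6.7]], [20, [-0.8, -10.6, 33.3], [10.4, -9.7, -8.2]], [20, [-10.8, -14.6, 42.7], [9.9, -13.0, -7.8]], [20, [-20.8, -18.6, 52.0], [9.3, -16.2, -7.5]], [20, [-30.8, -22.6, 61.3], [8.8, -19.5, -7.1]], [20, [-30, -35, 60.5], [8.5, -19.9, -8]], [20, [-29.0, -51.4, 59.8], [8.2, -20.4, -9.3]], [20, [-27.2, -80.3, 58.4], [7.7, -21.3, -11.4]], [20, [-25.4, -109.2, 56.9], [7.1, -22.2, -13.6]], [20, [-23.6, -138.1, 55.4], [6.5, -23.0, -15.7]], [20, [-21.8, -167.0, 54.0], [5.8, -23.9, -17.9]], [20, [-20.0, -195.9, 52.5], [5.2, -24.7, -20.0]], [20, [-18.2, -224.7, 51.0], [4.5, -25.5, -22.2]], [20, [-16.4, -253.6, 49.5], [3.7, -26.3, -24.3]], [20, [-14.5, -282.5, 48.1], [3.0, -27.1, -26.4]], [20, [-12.7, -311.4, 46.6], [2.2, -27.9, -28.6]], [20, [-10.9, -330, 45.1], [1.3, -28.7, -30.7]]])

```text
time_s: 16.6
eef_pos: [600.9, -322.5, 224.0]
ee_rot: [-0.1, 0.33, 0.938, 0.034]
force: [0.2, 0.0, -1.7]
grip_width: 0.33
grip_force: 99.0
```

Run:
```python
from sc import *
i,W,P=scoopmap()
print(ctrl.sense()['joints'])
# pour: lip over bowl centre + 10d, slowly
d=[.783,-.623]
L=lambda z:[542.8,-282.7,z]
keys=[]
for z,p in((105,8),(100,4),(95,0),(95,-6),(95,-12),(95,-18),(95,-25),(95,-32),(95,-38),(95,-44)):
    keys.append([*tcp(L(z),-38.5,p),-38.5,p,0])
plan(keys,[2,1,1,2,3,3,2,2,2,2])
```

```text
16.6 [ 600.9 -322.5  224. ] [-38.8  12.1  -0.1] [ 0.2  0.  -1.7]
 -60    .   .   .   .   .   .   .   .   .   .   .   .   .   .   .   .
 -52    .   .   .   .   .   .   .   .   .   .   .   .   .   .   .   .
 -44    .   .   .   .   .   .   .   .   .   .   .   .   .   .   .   .
 -36    .   .   .   .   .   .   .   .   0   0   5   3   3   3   .   .
 -28    .   .   .   .   .   .   .   .   4   1   1   8  27  29   .   .
 -20    .   .   .   .   .   .   .   .   1  27  31  27  29  29   .   .
 -12    .   .   .  32   .   .   .   .  23  30  33  31  27  29   .   .
  -4    .   .   .  32   5   6   .   1  18  29  34  32  24  29   .   .
   4    .   .   .  29   3   .  17  17   2  26  26  31  26  24   .   .
  12  -38   .   .  29  23  31  30   .  30  31  30  26  29  29   . -25
  20  -28 -34   .  30  29  33  34  88  87  33  34  32   5  28 -24 -25
  28  -24 -24 -29  30  26  32  32  64  71  33  32  26   3  32 -19   .
  36    . -24 -22  35  35  38  35  45  47  37  37  36  34  35   .   .
  44    .   .   . -20 -18 -20 -20 -20 -18 -18 -19 -19   .   .   .   .
[-0.7  0.9  0.5  0.   1.9 -1.6]
[20, [-2.5, 0.1, 0.7], 
[... 185 characters left out ...]
9, 0.5]],[20, [-29.2, 19.4, 4.2], [-11.2, -14.2, 0.5]],[20, [-32.9, 22.3, 5.2], [-12.5, -15.8, 0.5]],[20, [-36.5, 25.2, 6.2], [-13.7, -17.3, 0.5]],[20, [-40.2, 28.1, 7.3], [-15.0, -18.9, 0.5]],[20, [-43.9, 31.1, 7.8], [-16.2, -20.4, 0.5]],[20, [-47.7, 34.1, 8.3], [-17.5, -22.0, 0.5]],[20, [-51.4, 37.0, 8.9], [-18.7, -23.6, 0.5]],[20, [-58.0, 42.3, 8.8], [-20.9, -26.3, 0.6]],[20, [-64.5, 47.5, 8.8], [-23.1, -29.0, 0.6]],[20, [-71.0, 52.7, 7.8], [-25.3, -31.7, 0.6]],[20, [-77.6, 57.9, 6.7], [-27.5, -34.5, 0.6]],[20, [-83.0, 62.2, 5.0], [-29.4, -36.8, 0.6]],[20, [-88.5, 66.6, 3.3], [-31.3, -39.1, 0.6]],[20, [-93.8, 70.8, 0.9], [-33.1, -41.5, 0.6]],[20, [-99.1, 75.0, -1.5], [-35.0, -43.8, 0.5]],
```

Emit:
apply_moves(targets=[[20, [-2.5, 0.1, 0.7], [-1.2, -1.6, 0.3]], [20, [-5.0, 0.1, 1.5], [-2.5, -3.3, 0.5]], [20, [-11.6, 5.4, 0.9], [-5.0, -6.4, 0.5]], [20, [-18.5, 10.9, -0.3], [-7.5, -9.5, 0.5]], [20, [-23.9, 15.2, 1.9], [-9.3, -11.9, 0.5]], [20, [-29.2, 19.4, 4.2], [-11.2, -14.2, 0.5]], [20, [-32.9, 22.3, 5.2], [-12.5, -15.8, 0.5]], [20, [-36.5, 25.2, 6.2], [-13.7, -17.3, 0.5]], [20, [-40.2, 28.1, 7.3], [-15.0, -18.9, 0.5]], [20, [-43.9, 31.1, 7.8], [-16.2, -20.4, 0.5]], [20, [-47.7, 34.1, 8.3], [-17.5, -22.0, 0.5]], [20, [-51.4, 37.0, 8.9], [-18.7, -23.6, 0.5]], [20, [-58.0, 42.3, 8.8], [-20.9, -26.3, 0.6]], [20, [-64.5, 47.5, 8.8], [-23.1, -29.0, 0.6]], [20, [-71.0, 52.7, 7.8], [-25.3, -31.7, 0.6]], [20, [-77.6, 57.9, 6.7], [-27.5, -34.5, 0.6]], [20, [-83.0, 62.2, 5.0], [-29.4, -36.8, 0.6]], [20, [-88.5, 66.6, 3.3], [-31.3, -39.1, 0.6]], [20, [-93.8, 70.8, 0.9], [-33.1, -41.5, 0.6]], [20, [-99.1, 75.0, -1.5], [-35.0, -43.8, 0.5]]])

```text
time_s: 18.65
eef_pos: [502.2, -244.4, 223.8]
ee_rot: [0.353, 0.303, 0.876, -0.126]
force: [-0.4, -0.2, -1.8]
grip_width: 0.329
grip_force: 99.2
```

Run:
```python
from sc import *
i,W,P=scoopmap()
def bowlmap(W):
    for x in range(-80,80,10):
        r=[]
        for y in range(-80,80,10):
            m=(W[...,0]-535>=x)&(W[...,0]-535<x+10)&(W[...,1]+276.5>=y)&(W[...,1]+276.5<y+10)
            r.append("%4d"%W[...,2][m].min() if m.any() else "   .")
        print("%4d"%(x+5),"".join(r))
bowlmap(W);print();bowlmap(cloud("top")[1])
hs=cv2.cvtColor(i,cv2.COLOR_BGR2HSV);m=(hs[...,0]<22)&(hs[...,1]>90)&(hs[...,2]>40)&(np.hypot(W[...,0]-535,W[...,1]+276.5)<82)
k,l,st,c=cv2.connectedComponentsWithStats(m.astype(np.uint8))
for j in range(1,k):
    if st[j,4]>8: print(c[j],st[j],np.median(W[l==j],0))
```

```text
18.65 [ 502.2 -244.4  223.8] [-37.9 -44.   -0.6] [-0.4 -0.2 -1.8]
 -60    .   .   .   .   .   .   .   .   .   .   .   .   .   .   .   .
 -52    .   .   .   .   .   .   .   .   .   .   .   .   .   .   .   .
 -44    .   .   .   .   .   .   .   .   .   .   .   .   .   .   .   .
 -36    .   .   .   .   .   .   .   .   .   .   .   .   .   1   .   .
 -28    .   .   .  29   .   .   .   .   .   .   .   .   .  18   .   .
 -20    .   .   .  24   .   .   .   .   .   .   .   .   .  30   .   .
 -12    .   .   .  30   .   .   .   .   .   .   .   .  29  30   .   .
  -4    .   .   .  28   .   .   .   .   .   .   .   .  30  26   .   .
   4    .   .   .  28   .   .   .   .   .   .   .   .   .  29   .   .
  12    .   .   .  29   .   .   .   .   .   .   .   .   .  29   .   .
  20    .   .   .   .   .   .   .  89  89   .   .   .   .  18   .   .
  28    .   .   .  10  23  32  34  72  77   .   .   .   .  30   .   .
  36    .   .   .  35  35  35  35  52  63  36  35  35  36  35   .   .
  44    .   .   .   .  29  12   .   .  36  23   3  35   .   .   .   .
 -75   -2  -3   .  68  63  36  36  38  39  32  46  61 
[... 1604 characters left out ...]
 3   4  14  18  31  -3
   5   69   .   . 117 109 111   4   2  24  28   3   7  13  23  30  -3
  15    .   . 154 120 113 126 110  26   4   3   4   7  12  25   0  -4
  25    . 143 150 157 127 119 113 105  32   2   6   7  18  25  -1   0
  35   67   . 144 149 150 125 119 115  13   8  12  12  21  29  -3  -2
  45   70  66   . 148 147 151 133  16  14  15  18  19  31  -1  -4  -2
  55    .  67  63   . 145 145 149  18  20  21  25  28  -1  -3  -4  -2
  65    0  69  66  64  64   .  30  30  28  31  33  -2  -3  -3  -3  -2
  75   -1  -3   1  69  67  56  43  42  44   0  -1  -2  -4  -5  -2  -2
[149.5 200.3] [141 180  18  36 351] [ 504.5 -243.   233.2]
[163.4 257.7] [154 252  20  12 153] [ 554.6 -287.6   30.9]
```

Run:
```python
from m import *
plan([[490,-230,290,-38.5,-40,0],[470,-190,300,-36,0,0],[442,190,300,-2,0,0]],[3,6,11])
```

```text
[20, [-3.8, 4.5, 22.5], [0.9, 0.9, -0.1]],[20, [-7.6, 8.9, 45.0], [1.8, 1.8, -0.2]],[20, [-11.3, 13.4, 67.5], [2.7, 2.7, -0.3]],[20, [-14.7, 20.1, 69.2], [6.8, 8.0, 0.1]],[20, [-18.0, 26.7, 70.9], [10.9, 13.3, 0.5]],[20, [-21.3, 33.4, 72.5], [14.9, 18.6, 0.9]],[20, [-24.7, 40.1, 74.2], [18.9, 23.9, 1.3]],[20, [-28.0, 46.7, 75.9], [22.8, 29.3, 1.6]],[20, [-31.3, 53.4, 77.5], [26.7, 34.7, 2.0]],[20, [-33.9, 87.9, 77.5], [25.8, 35.4, 4.9]],[20, [-36.4, 122.5, 77.5], [24.8, 36.1, 7.8]],[20, [-39.0, 157.0, 77.5], [23.9, 36.8, 10.8]],[20, [-41.5, 191.6, 77.5], [22.9, 37.5, 13.7]],[20, [-44.1, 226.1, 77.5], [21.9, 38.1, 16.7]],[20, [-46.6, 260.7, 77.5], [20.9, 38.7, 19.6]],[20, [-49.2, 295.2, 77.5], [19.9, 39.4, 22.5]],[20, [-51.7, 329.8, 77.5], [18.9, 40.0, 25.5]],[20, [-54.2, 364.3, 77.5], [17.8, 40.5, 28.4]],[20, [-56.8, 398.8, 77.5], [16.7, 41.1, 31.3]],[20, [-59.3, 433.4, 77.5], [15.7, 41.6, 34.3]],
```

Emit:
apply_moves(targets=[[20, [-3.8, 4.5, 22.5], [0.9, 0.9, -0.1]], [20, [-7.6, 8.9, 45.0], [1.8, 1.8, -0.2]], [20, [-11.3, 13.4, 67.5], [2.7, 2.7, -0.3]], [20, [-14.7, 20.1, 69.2], [6.8, 8.0, 0.1]], [20, [-18.0, 26.7, 70.9], [10.9, 13.3, 0.5]], [20, [-21.3, 33.4, 72.5], [14.9, 18.6, 0.9]], [20, [-24.7, 40.1, 74.2], [18.9, 23.9, 1.3]], [20, [-28.0, 46.7, 75.9], [22.8, 29.3, 1.6]], [20, [-31.3, 53.4, 77.5], [26.7, 34.7, 2.0]], [20, [-31.3, 53.4, 77.5], [26.7, 34.7, 2.0]]])

```text
time_s: 19.75
eef_pos: [472.7, -191.8, 301.7]
ee_rot: [0.001, 0.309, 0.951, 0.0]
force: [-0.0, -0.1, -2.6]
grip_width: 0.331
grip_force: 99.1
```

Run:
```python
from sc import *
i,W,P=scoopmap()
j,V=cloud("top")
for n,a,X in(("scene",i,W),("top",j,V)):
    hs=cv2.cvtColor(a,cv2.COLOR_BGR2HSV);m=(hs[...,0]<22)&(hs[...,1]>90)&(hs[...,2]>40)&(np.hypot(X[...,0]-535,X[...,1]+276.5)<82)&(X[...,2]<70)
    print(n,m.sum())
    b=X[m]
    for x in range(-50,60,10):
        print("%4d"%(x+5),"".join("%4d"%X[...,2][mm].max() if (mm:=(X[...,0]-535>=x)&(X[...,0]-535<x+10)&(X[...,1]+276.5>=y)&(X[...,1]+276.5<y+10)&m).any() else "   ." for y in range(-60,60,10)))
from m import plan
plan([[442,190,300,-2,0,0],[442,190,150,-2,0,0]],[12,6])
```

```text
19.75 [ 472.7 -191.8  301.7] [-36.   -0.1   0. ] [-0.  -0.1 -2.6]
 -60    .   .   .   .   .   .   .   .   .   .   .   .   .   .   .   .
 -52    .   .   .   .   .   .   .   .   .   .   .   .   .   .   .   .
 -44    .   .   .  -2  -1  -4   .   .   .   .  -3   0   .   .   .   .
 -36    .   .   .   3   3   2  -1   1   5   3   1   4   6   5   .   .
 -28    .   .   .  29   5   4   1   2   5   5   6   5   1  29   .   .
 -20    .   .   .  29   4   4   4   2   5   5   5   2   1  32   .   .
 -12    .   .   .  27   4   4   3   3   4   3   4   6  30  30   .   .
  -4    .   .   .  29   3   4   3   .   4   3   6   5  28  29   .   .
   4    .   .   .  26   3   2   6   .   4   2   4   4   4  30   .   .
  12    .   .   .  33   6   3   2  86  87   5   5   4  28  31   .   .
  20    .   .   .  29   .   .   .  88  88   .   .   .  31  23   .   .
  28    .   .   .  30   .   .   .  65  79   .   .   .  28  29   .   .
  36    .   .   .  36  37  36  38  47  51  38  36  37  35  35   .   .
  44    .   .   .   .   .   .   .   .  38   .   .   .   .   .   .   .
scene 287
 -45    .   .   .   .   .   .   .   .   .   
[... 1262 characters left out ...]
0.0, 0.1, 8.5]],[20, [-10.0, 127.0, -0.6], [0.1, 0.1, 11.3]],[20, [-12.5, 158.8, -0.8], [0.1, 0.1, 14.1]],[20, [-15.0, 190.5, -1.0], [0.1, 0.2, 17.0]],[20, [-17.5, 222.3, -1.1], [0.1, 0.2, 19.8]],[20, [-20.0, 254.0, -1.3], [0.1, 0.2, 22.6]],[20, [-22.5, 285.8, -1.4], [0.1, 0.3, 25.5]],[20, [-25.0, 317.5, -1.6], [0.1, 0.3, 28.3]],[20, [-27.5, 349.3, -1.7], [0.1, 0.3, 31.1]],[20, [-30.0, 381.1, -1.9], [0.1, 0.4, 33.9]],[20, [-30.0, 381.1, -26.9], [0.1, 0.4, 33.9]],[20, [-30.0, 381.1, -51.9], [0.1, 0.4, 33.9]],[20, [-30.0, 381.1, -76.9], [0.1, 0.4, 33.9]],[20, [-30.0, 381.1, -101.9], [0.1, 0.4, 33.9]],[20, [-30.0, 381.1, -126.9], [0.1, 0.4, 33.9]],[20, [-30.0, 381.1, -151.9], [0.1, 0.4, 33.9]],
```

Four walnuts are in the bowl and the scoop is empty. I'll take it to a free spot on the worktop.

Emit:
apply_moves(targets=[[20, [-2.5, 31.8, 0], [0, 0, 2.8]], [20, [-5, 63.5, 0], [0, 0, 5.7]], [20, [-7.5, 95.3, 0], [0, 0, 8.5]], [20, [-10, 127, 0], [0, 0, 11.3]], [20, [-12.5, 158.8, 0], [0, 0, 14.1]], [20, [-15, 190.5, 0], [0, 0, 17]], [20, [-17.5, 222.3, 0], [0, 0, 19.8]], [20, [-20, 254, 0], [0, 0, 22.6]], [20, [-22.5, 285.8, 0], [0, 0, 25.5]], [20, [-25, 317.5, 0], [0, 0, 28.3]], [20, [-27.5, 349.3, 0], [0, 0, 31.1]], [20, [-30, 381, 0], [0, 0, 34]], [20, [-30, 381, -30], [0, 0, 34]], [20, [-30, 381, -60], [0, 0, 34]], [20, [-30, 381, -90], [0, 0, 34]], [20, [-30, 381, -120], [0, 0, 34]], [20, [-30, 381, -145], [0, 0, 34]], [20, [-30, 381, -160], [0, 0, 34]], [20, [-30, 381, -165], [0, 0, 34]], [20, [-30, 381, -165], [0, 0, 34]]])

```text
time_s: 21.85
eef_pos: [441.4, 190.5, 137.6]
ee_rot: [0.003, 0.017, 1.0, 0.0]
force: [-0.7, -0.0, -0.7]
grip_width: 0.327
grip_force: 99.3
```

Emit:
apply_moves(targets=[[20, [0, 0, -2], [0, 0, 0]], [20, [0, 0, -4], [0, 0, 0]], [20, [0, 0, -5], [0, 0, 0]], [20, [0, 0, -5], [0, 0, 0]]])

```text
time_s: 22.25
eef_pos: [441.6, 190.7, 132.5]
ee_rot: [0.003, 0.017, 1.0, 0.0]
force: [-0.4, -0.0, -1.0]
grip_width: 0.329
grip_force: 99.3
```

Emit:
apply_moves(targets=[[20, [0, 0, -1], [0, 0, 0]], [20, [0, 0, -2], [0, 0, 0]], [20, [0, 0, -2.5], [0, 0, 0]], [20, [0, 0, -2.5], [0, 0, 0]]])

```text
time_s: 22.65
eef_pos: [441.5, 190.7, 129.8]
ee_rot: [0.003, 0.017, 1.0, 0.0]
force: [-0.2, 0.1, -0.9]
grip_width: 0.331
grip_force: 99.3
```

Emit:
apply_moves(targets=[[20, [0, 0, -0.5], [0, 0, 0]], [20, [0, 0, -1], [0, 0, 0]], [20, [0, 0, -1], [0, 0, 0]]])

```text
time_s: 22.95
eef_pos: [442.1, 190.7, 129.6]
ee_rot: [0.003, 0.017, 1.0, 0.0]
force: [0.2, -0.1, 4.1]
grip_width: 0.328
grip_force: 100.3
```

Emit:
apply_moves(targets=[[36, [0, 0, 0], [0, 0, 0]], [36, [0, 0, 0], [0, 0, 0]], [45, [0, 0, 0], [0, 0, 0]], [60, [0, 0, 0], [0, 0, 0]], [80, [0, 0, 0], [0, 0, 0]], [80, [0, 0, 0], [0, 0, 0]], [80, [0, 0, 0], [0, 0, 0]], [80, [0, 0, 0], [0, 0, 0]], [80, [0, 0, 20], [0, 0, 0]], [80, [0, 0, 45], [0, 0, 0]], [80, [0, 0, 70], [0, 0, 0]], [80, [0, 0, 100], [0, 0, 0]], [80, [0, 0, 140], [0, 0, 0]], [80, [-20, 20, 170], [0, 0, 0]], [80, [-50, 50, 170], [0, 0, 0]], [80, [-80, 80, 170], [0, 0, 0]], [80, [-100, 110, 170], [0, 0, 0]], [80, [-100, 110, 170], [0, 0, 0]]])

```text
time_s: 24.75
eef_pos: [339.4, 303.0, 299.2]
ee_rot: [0.003, 0.014, 1.0, 0.001]
force: [0.3, 0.8, -0.1]
grip_width: 0.938
grip_force: 0.0
```

Run:
```python
from n import *
s=ctrl.sense();print(s['time_s'],s['eef_pos'],s['grip_width'])
i,W=cloud("scene");j,V=cloud("top")
for X in(W,V):
    p=sel(X,(370,500),(130,250),(15,45));print("pan",len(p),rect(p),p[:,2].min(),p[:,2].max())
    p=sel(X,(370,500),(130,250),(180,200));print("handle top",len(p),p.mean(0) if len(p) else 0)
    p=sel(X,(430,730),(-160,160),(68,82));print("crate",rect(p)[0])
    p=sel(X,(400,650),(-400,-150),(64,76));print("bowl",circ(p))
    p=sel(X,(400,650),(-480,-360),(88,105));print("mug",circ(p)[0])
    p=sel(X,(430,600),(380,530),(90,125));print("jar",rect(p)[0])
    p=sel(X,(700,850),(0,100),(100,175));print("mill",rect(p)[0])
hmap("top",-107,100)
# brown stuff low on table anywhere outside crate/bowl
for a,X in((i,W),(j,V)):
    hs=cv2.cvtColor(a,cv2.COLOR_BGR2HSV);m=(hs[...,0]<22)&(hs[...,1]>90)&(hs[...,2]>40)&(X[...,2]>12)&(X[...,2]<45)&(np.hypot(X[...,0]-535,X[...,1]+276.5)>90)&(np.hypot(X[...,0]-563,X[...,1]+6.5)>145)
    k,l,st,c=cv2.connectedComponentsWithStats(m.astype(np.uint8))
    for q in range(1,k):
        if st[q,4]>10: print("brown",c[q],st[q,4],np.median(X[l==q],0))
```

```text
24.75 [339.4 303.  299.2] 0.9378702562625224
pan 169 ((438.03167724609375, 191.92428588867188), (84.38436889648438, 67.61756134033203), 87.14716339111328) 15.186775299187275 44.25332553531098
handle top 71 [443.7 190.  189.6]
crate (563.4227905273438, -5.0771636962890625)
bowl (array([ 535.3, -275.6]), np.float64(80.93755913494398))
mug [ 516.6 -458.2]
jar (506.8122253417969, 478.7084655761719)
mill (781.1473999023438, 37.03773498535156)
pan 90 ((438.74542236328125, 190.021484375), (80.74690246582031, 64.47126007080078), 88.82917022705078) 15.350140329694113 42.472948724108164
handle top 96 [443.5 189.8 190.4]
crate (563.8629150390625, -7.8673553466796875)
bowl (array([ 534.8, -277.3]), np.float64(80.75642707783736))
mug [ 516.  -459.4]
jar (506.95245361328125, 476.38763427734375)
mill (776.7821044921875, 36.357765197753906)
top cols y -72..72; rows x
 -103   74  75  66  73  65  78  72  76  78  71  73  76  65  72  72  78  75  69  78
  -95   58  59  58  60  61  59  56  58  58  61  58  58  60  58  59  60  60  57  75
  -87   52  50  49  52  49  52  51  48  50  52  53  48  48  52  49  53
[... 1308 characters left out ...]
  20  19  21  20  22  22  20  77
   49   77  21  19  23  21  24  20  20  22  24  20  17  20  21  20  21  20  21  72
   57   60  23  21  21  20  20  22  21  21  20  21  20  21  20  21  24  19  21  74
   65   72  19  22  19  24  19  21  20  22  20  22  21  20  19  19  22  24  21  77
   73   66  22  19  20  21  22  21  20  22  19  20  22  25  20  20  22  19  22  77
   81   74  19  22  18  22  22  23  19  21  20  21  23  23  23  22  22  23  22  77
   89   60  21  21  20  22  17  22  21  21  21  22  19  22  20  20  18  22  21  73
   97   62  23  20  21  21  20  19  22  19  23  23  24  22  20  19  19  20  20  75
brown [296.  235.5] 106 [792.1  21.3  29.2]
brown [239.  159.3] 55 [761.7  36.2  28.8]
```

Four walnuts are in the bowl and four in the crate. The scoop stands upright with its top at 190 mm, and nothing else has moved.

```bash
python3 -c "
from rig import ctrl
print(ctrl.finish_job())"
```

```text
the job is handed in; nothing more can be done
None
```

The job is done and handed in at about 25 s: four walnuts are in the bowl and four in the crate, the emptied scoop stands upright on the worktop, released, and the mug, jar and mill have not moved.

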